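# Find the full case of slotted masses by tipping it

### The job

The two long wooden cases on the lab bench, each with a wire handle at one end, look alike, but one is full of steel slotted masses and the other is empty. Lift one case slightly by its end handle, about a finger's width with its other end still on the bench, and hold it a moment to feel which is which. Then set the full case down flat inside the shallow empty tray, without dropping it, and leave the empty case standing where it was.

Things in the scene. Friction and masses are not known exactly. Their poses are not given: they have to be found in the camera images.
- case_a: closed plywood case, 180 x 60 x 80 mm (x, y, z). Full (0.59-0.81 kg) or empty (0.18-0.25 kg), random each time. Origin: centre of underside, z up. Steel bail handle near its +x end: crossbar along y, 48 mm long, 8 mm thick, centre at (78, 0, 116) mm, swivels freely about y at the lid. Lifted by it 15 mm, the case pivots on its other end and pulls down 2.9-4.5 N if full, 0.8-1.5 N if empty.
- case_b: closed plywood case, 180 x 60 x 80 mm (x, y, z). Full (0.59-0.81 kg) or empty (0.18-0.25 kg), random each time. Origin: centre of underside, z up. Steel bail handle near its +x end: crossbar along y, 48 mm long, 8 mm thick, centre at (78, 0, 116) mm, swivels freely about y at the lid. Lifted by it 15 mm, the case pivots on its other end and pulls down 2.9-4.5 N if full, 0.8-1.5 N if empty.
- tray: shallow empty open tray of blue plastic, fixed, 270 x 180 x 40 mm outside (its x, y, z), walls and floor 4 mm thick, with a rim lip that reaches 6 mm further out. (Not the deep blue tub of glassware.) Origin: centre of its underside; long axis x, z up. The inner floor lies 4 mm above the origin.
Things that resemble listed ones, but are neither listed nor needed, are in the scene too. What is shaped like the case_b but pink is not meant.

How it is judged:
By the outcome, as a careful person would: the job done as asked, in the order asked, and still so for the second after the job is handed in, with the robot touching nothing.
It also fails if it takes over 58 s, if anything falls off the work surface, if the arm or the gripper's body presses on something with over 40 N, if the wrist force passes 120 N, or if a joint passes its speed limit or range.

### The arm

A 7-joint arm with a two-finger parallel gripper is mounted at the origin on the work surface. World frame = base frame: x ahead of the robot, y to its left, z up, the work surface at z = 0. Lengths are in mm, angles in rad, forces in N, time in s.
With the tool pointing down it reaches from about 400 to 850 mm from the base axis. Payload 6.9 kg.
Tool frame: the origin (TCP) lies at the very end of the fingers, on their centre line; the grasp point (between the pads) lies robot.grasp_offset behind it (robot.grasp_offset is the distance from the TCP to the grasp point, in mm); x points along the fingers, y is the direction in which the jaws open and shut, and the axes are right-handed (so a half turn about x gives the same grasp; the last joint's range is limited). The gripper opens to 85 mm and grips with 20 to 120 N. Pads are 22 mm wide; open, the fingers measure 114 mm over their backs; the gripper's body (76 mm by 85 mm) begins 54 mm behind the grasp point. The pads swing forward as they close: fully open they stand 13 mm farther back than shut.
Start: joints at [-1, 0.507, -0.238, 1.5, 0.126, 1.149, -0.155], TCP at [280.168, 558.674, 231.275] pointing down, gripper open.
Joint ranges: [-3.08, 3.08], [-0.24, 2.05], [-1.43, 1.35], [0, 2.5], [-1.52, 4.66], [0.17, 1.96], [-2.89, 2.89]. Speed limits (rad/s): [2.39, 2.39, 3.14, 3.14, 3.14, 3.14, 3.14].

### API

Orientations are given as [roll, pitch, yaw] about the fixed x, y, z axes, in that order (R = Rz(yaw) Ry(pitch) Rx(roll)).
In Python, from cell import robot, grab_frame gives the robot as it stands.
- The arm moves only by the shell command python3 -m handwheel 'ROWS'. ROWS is JSON, a list of rows, each an object of numbers: "gripper": the finger opening in cm, from 0 to 8.54; "x", "y", "z": the shift along the world's x, y, z in cm; "ax", "ay", "az": the turn, a rotation vector about the world's x, y, z in rad. A call has 1 to 20 rows; each row shifts and turns the commanded pose from where the row before left it; what a row does not reach is not made up. A row lasts 1/12 s, in which the tool goes at most 41.7 mm and 7.16 degrees, less where a joint would pass 70% of its speed; a pose out of reach is approached as far as the arm can. A call is refused whole if a number of a shift passes 4.17 or a number of a turn 0.125, either way. A call with a gripper value outside its range is refused whole. The fingers move at their own pace and stop on an object; the grip force is fixed at half the most. Time passes only in rows, so rows that do not move let the fingers close. It gives the time, the measured TCP pose, the force and the opening at its end, in the units of the state.
- robot.get_state(): the state, without advancing time (a new reading comes with each control period).
- grab_frame(name): name is "scene" or "side" or "wrist"; returns a dict with "image" (384x512x3 uint8, red, green, blue), "fx", "fy", "cx", "cy" (pixels), "world_from_camera" (4x4, takes a point from camera to world coordinates). Camera axes: x right, y down, z forward; pixel columns grow to the right and rows downward; lengths in mm; the calibration is good to about 2 mm. A picture is of the moment at which its call begins. There is no depth.
- robot.job_done(): hands the job in, once; it reports no verdict.
The state is a dict: "time": time; "joint_positions": joint angles; "joint_velocities": joint speeds; "effort": joint torques, N m; "ee_pos": TCP position; "ee_rot": TCP orientation; "contact_force": force on the tool from outside, world axes, zero at the start; "torque": the same for the moment, N m; "finger_gap": opening from 0.0 (shut) to 1.0 (fully open).
Only numpy, scipy, OpenCV 4.12 (cv2) and the standard library are available. Lean on these libraries where they do the work, as an engineer would, in place of code of your own. Each camera call takes 0.05 s, during which the arm holds its last target.

## Working session

There is one attempt and no reset: what is moved stays moved. The work goes in short steps, Python scripts to look and compute and a shell command to move; the robot and the scene stay as the last step left them, time stands still between calls to the robot, and variables do not carry over. Pictures are saved under pics/ and viewed, and the job is handed in when it is done.

```bash
mkdir -p pics; ls; cat > h.py <<'E'
import numpy as np, cv2
from cell import robot, grab_frame
def snap(n,tag):
    f=grab_frame(n); cv2.imwrite(f'pics/{tag}.png',f['image'][:,:,::-1]); 
    np.savez(f'pics/{tag}.npz',image=f['image'],K=[f['fx'],f['fy'],f['cx'],f['cy']],T=f['world_from_camera']); return f
def load(tag):
    return np.load(f'pics/{tag}.npz')
def ray(d,u,v):
    fx,fy,cx,cy=d['K']; T=d['T']; r=T[:3,:3]@np.array([(u-cx)/fx,(v-cy)/fy,1]); return T[:3,3],r/np.linalg.norm(r)
def onz(d,u,v,z):
    o,r=ray(d,u,v); return (o+r*(z-o[2])/r[2]).round(1)
def proj(d,p):
    fx,fy,cx,cy=d['K']; T=d['T']; c=T[:3,:3].T@(np.array(p)-T[:3,3]); return (c[0]/c[2]*fx+cx).round(1),(c[1]/c[2]*fy+cy).round(1)
E
python3 - <<'E'
from h import *
for n in ['scene','side','wrist']: 
    f=snap(n,n+'0'); print(n,f['fx'],np.round(f['world_from_camera'],2).tolist())
print(robot.get_state(),robot.grasp_offset)
E
```

```text
pics
scene 429.1461378053988 [[0.72, 0.46, -0.52, 1079.4], [0.7, -0.47, 0.54, -633.33], [0.0, -0.75, -0.66, 876.36], [0.0, 0.0, 0.0, 1.0]]
side 361.2311835056456 [[0.96, -0.15, 0.23, 182.28], [-0.28, -0.5, 0.82, -770.56], [-0.01, -0.85, -0.52, 535.5], [0.0, 0.0, 0.0, 1.0]]
wrist 333.0532046746716 [[0.45, 0.85, 0.27, 210.81], [0.89, -0.43, -0.14, 594.03], [-0.0, 0.3, -0.95, 373.87], [0.0, 0.0, 0.0, 1.0]]
{'time': 0.15, 'joint_positions': array([-1.00050431,  0.50813037, -0.2375304 ,  1.50087157,  0.12572311,
        1.14889199, -0.15480172]), 'joint_velocities': array([ 8.17447802e-04, -2.05236678e-03,  2.01237903e-03, -5.87591256e-04,
        3.29901050e-04, -1.89868683e-05,  1.42228877e-03]), 'effort': array([-2.60137582e-03, -6.21004915e+01, -2.18968280e+00, -2.49838704e+01,
        1.25721379e-02,  9.18122416e-03, -2.24670765e-05]), 'ee_pos': array([280.05655738, 558.33820814, 230.64887173]), 'ee_rot': array([-1.53594201,  1.56948326, -2.00073398]), 'contact_force': array([-0.28953113,  0.18330254,  0.13433219]), 'torque': array([-0.00341258,  0.00601607, -0.01052325]), 'finger_gap': 0.9963401137933842} 18.700000000000003
```

View pics/scene0.png

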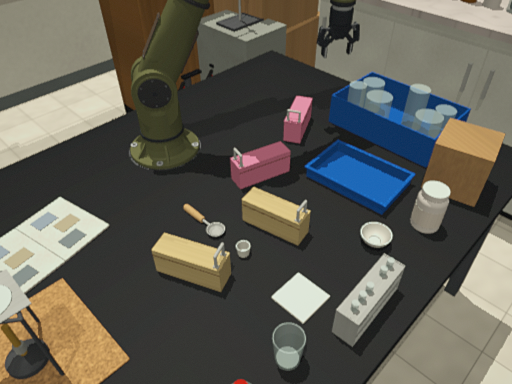

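View pics/side0.png

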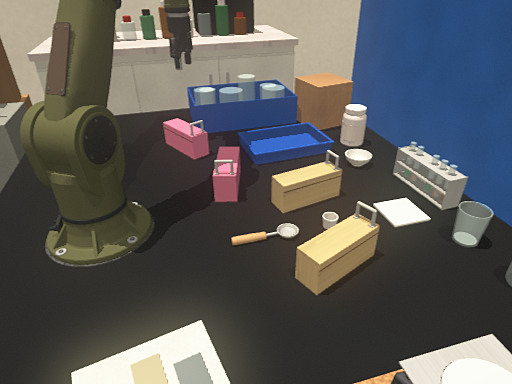

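View pics/wrist0.png

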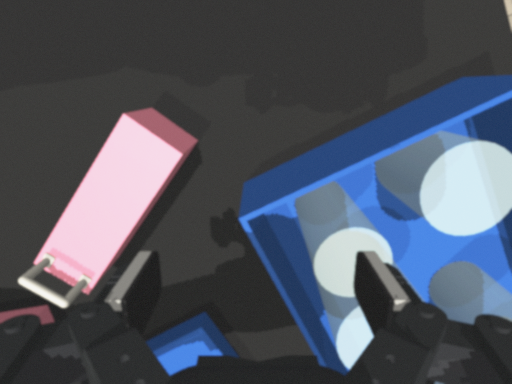

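The scene view shows the two wooden cases at about (191,262) and (276,216), and the shallow tray at (360,174). The side view shows them at (338,252), (307,186) and (285,142). Next I'll measure the corners on enlarged crops.

```bash
python3 - <<'E'
from h import *
a=load('scene0')['image'][:,:,::-1]; b=load('side0')['image'][:,:,::-1]
cv2.imwrite('pics/c1.png',cv2.resize(a[180:300,140:320],None,fx=4.4,fy=4.4,interpolation=cv2.INTER_CUBIC))
cv2.imwrite('pics/c2.png',cv2.resize(b[145:295,260:390],None,fx=4,fy=4,interpolation=cv2.INTER_CUBIC))
# tray contours
for t,box in (('scene0',(295,135,425,212)),('side0',(232,120,340,165))):
    im=load(t)['image'];x0,y0,x1,y1=box
    hsv=cv2.cvtColor(im,cv2.COLOR_RGB2HSV); m=cv2.inRange(hsv,(100,120,40),(125,255,255))
    q=np.zeros_like(m);q[y0:y1,x0:x1]=m[y0:y1,x0:x1]
    cs,_=cv2.findContours(q,cv2.RETR_EXTERNAL,cv2.CHAIN_APPROX_NONE); c=max(cs,key=cv2.contourArea)
    print(t,cv2.approxPolyDP(c,4,True)[:,0].tolist())
E
```

```text
scene0 [[304, 165], [308, 177], [374, 211], [385, 211], [415, 174], [338, 139]]
side0 [[333, 141], [308, 122], [238, 132], [256, 164], [325, 152]]
```

View pics/c1.png

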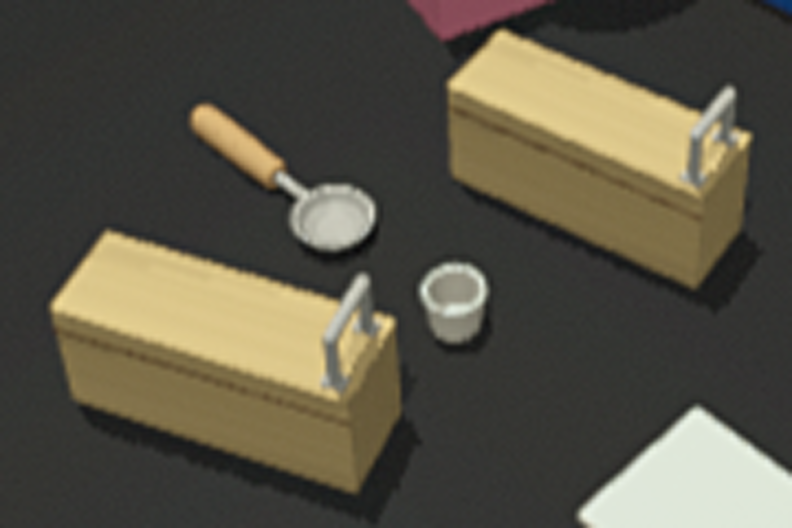

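View pics/c2.png

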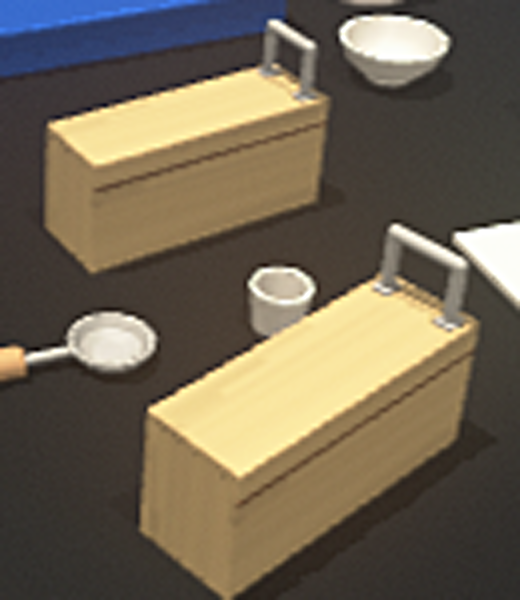

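```bash
python3 - <<'E'
from h import *
s=load('scene0');d=load('side0')
A=lambda u,v:(140+u/4.4-.4,180+v/4.4-.4); B=lambda u,v:(260+u/4-.4,145+v/4-.4)
for n,p,c in (('N',[(107,232),(50,303),(347,398),(397,320)],A),('F',[(503,30),(449,88),(699,198),(750,135)],A)):
    print(n,'scene top z80',[onz(s,*c(*q),80).tolist() for q in p])
for n,p in (('N',[(148,410),(238,478),(478,322)]),('F',[(47,127),(93,166),(327,97)])):
    print(n,'side top z80',[onz(d,*B(*q),80).tolist() for q in p])
print('bar N',[onz(s,*A(*q),116)for q in[(331,340),(362,282)]],[onz(d,*B(*q),116)for q in[(395,231),(460,265)]])
print('bar F',[onz(s,*A(*q),116)for q in[(695,132),(729,94)]],[onz(d,*B(*q),116)for q in[(271,26),(312,48)]])
print('tray scene',[onz(s,*q,40).tolist() for q in [(305,166),(380,206),(414,174),(338,140)]])
print('tray side',[onz(d,*q,40).tolist() for q in [(333,140),(308,122),(238,132)]])
E
python3 - <<'E'
import sys; sys.path.insert(0,'.')
from h import *
a=load('scene0')['image'][:,:,::-1]; b=load('side0')['image'][:,:,::-1]
x=cv2.resize(a[130:220,295:425],None,fx=4,fy=4,interpolation=cv2.INTER_CUBIC);y=cv2.resize(b[110:175,230:345],None,fx=4,fy=3.6923,interpolation=cv2.INTER_CUBIC)
y=cv2.resize(b[110:175,230:345],None,fx=4,fy=4,interpolation=cv2.INTER_CUBIC)
o=np.zeros((600,520,3),np.uint8);o[:360,:520]=x[:360];o[360:600,:460]=y[:240];cv2.imwrite('pics/c3.png',o)
E
```

```text
N scene top z80 [[391.0, -274.8, 80.0], [411.9, -328.3, 80.0], [577.9, -257.9, 80.0], [557.7, -203.6, 80.0]]
F scene top z80 [[429.4, 7.2, 80.0], [443.9, -54.8, 80.0], [616.2, -18.6, 80.0], [604.2, 42.8, 80.0]]
N side top z80 [[393.0, -277.5, 80.0], [415.2, -332.8, 80.0], [581.7, -261.5, 80.0]]
F side top z80 [[430.2, -0.3, 80.0], [442.4, -54.9, 80.0], [620.2, -15.6, 80.0]]
bar N [array([ 566.7, -255.8,  116. ]), array([ 548.7, -218.2,  116. ])] [array([ 551.4, -220. ,  116. ]), array([ 567.3, -257.3,  116. ])]
bar F [array([601.4,  -7.9, 116. ]), array([594.8,  30.5, 116. ])] [array([596. ,  26.7, 116. ]), array([607.3, -11.4, 116. ])]
tray scene [[442.8, 220.0, 40.0], [710.9, 227.7, 40.0], [708.1, 422.9, 40.0], [432.1, 406.9, 40.0]]
tray side [[726.3, 245.0, 40.0], [710.2, 425.2, 40.0], [435.6, 407.9, 40.0]]
```

View pics/c3.png

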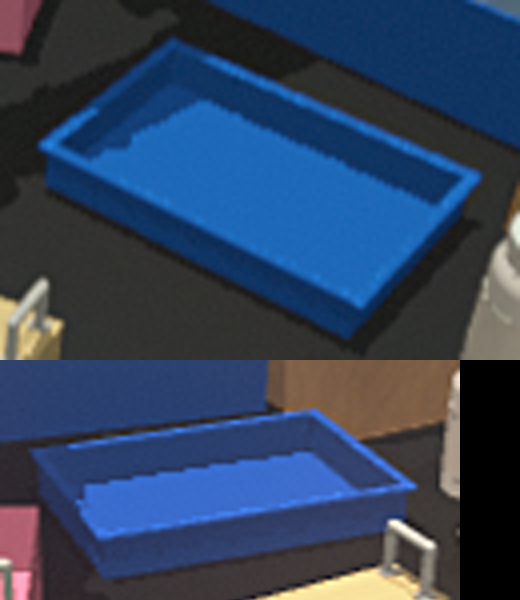

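```bash
python3 - <<'E'
from h import *
s=load('scene0');d=load('side0')
P=[onz(s,295+u/4-.4,130+v/4-.4,40) for u,v in[(40,147),(362,306),(481,178),(175,40)]]
Q=[onz(d,230+u/4-.4,110+v/4-.4,40) for u,v in[(35,95),(97,180),(415,126),(320,50)]]
for X in (P,Q): print([x.tolist() for x in X],np.mean(X,0))
from scipy.spatial.transform import Rotation as R
st=robot.get_state(); M=R.from_euler('xyz',st['ee_rot']).as_matrix();print(M.round(3), st['ee_pos'])
E
```

```text
[[443.1, 217.8, 40.0], [721.4, 237.4, 40.0], [710.2, 424.2, 40.0], [431.6, 409.6, 40.0]] [576.575 322.25   40.   ]
[[434.0, 395.6, 40.0], [441.5, 215.1, 40.0], [723.4, 236.4, 40.0], [715.6, 422.4, 40.0]] [578.625 317.375  40.   ]
[[-0.001  0.448  0.894]
 [-0.001  0.894 -0.448]
 [-1.    -0.001  0.   ]] [280.05655738 558.33820814 230.64887173]
```

```bash
python3 -m handwheel '[{"x":1.6,"y":-2.74,"az":-0.112},{"x":1.6,"y":-2.74,"az":-0.112},{"x":1.6,"y":-2.74,"az":-0.112},{"x":1.6,"y":-2.74,"az":-0.112},{"x":1.6,"y":-2.74,"az":-0.112},{"x":1.6,"y":-2.74,"az":-0.112},{"x":1.6,"y":-2.74,"az":-0.112},{"x":1.6,"y":-2.74,"az":-0.112},{"x":1.6,"y":-2.74},{"x":1.6,"y":-2.74},{"x":1.6,"y":-2.74},{"x":1.6,"y":-2.74},{"x":1.6,"y":-2.74},{"x":1.6,"y":-2.74},{"x":1.6,"y":-2.74},{"x":1.6,"y":-2.74},{"x":1.6,"y":-2.74},{"x":1.6,"y":-2.74},{"x":1.6,"y":-2.74},{"x":1.6,"y":-2.74,"gripper":5.5}]'
python3 -m handwheel '[{"z":0},{"z":0}]'
cat >> h.py <<'E'
from scipy.spatial.transform import Rotation as R
def st():
    s=robot.get_state(); M=R.from_euler('xyz',s['ee_rot']).as_matrix()
    print('t',round(s['time'],2),'tcp',s['ee_pos'].round(1),'jaw',np.arctan2(M[1,1],M[0,1]).round(3),'app',M[:,0].round(3),'F',s['contact_force'].round(2),'gap',round(s['finger_gap'],3),'q',s['joint_positions'].round(2))
E
python3 - <<'E'
from h import *
st(); snap('wrist','w1')
E
```

```text
t 0.15 tcp [280.1 558.3 230.6] jaw 1.106 app [-0.001 -0.001 -1.   ] F [-0.29  0.18  0.13] gap 0.996 q [-1.    0.51 -0.24  1.5   0.13  1.15 -0.15]invalid input at $[0]: expected keys gripper, x, y, z, ax, ay, az
invalid input at $[0]: expected keys gripper, x, y, z, ax, ay, az
```

View pics/w1.png

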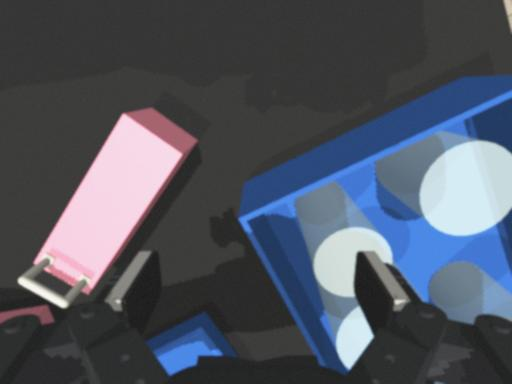

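The moves were refused because every row needs all seven keys. The picture is the same as before, so nothing has moved.

```bash
python3 -m handwheel '[{"gripper":8.5,"x":1.6,"y":-2.74,"z":0,"ax":0,"ay":0,"az":-0.112},{"gripper":8.5,"x":1.6,"y":-2.74,"z":0,"ax":0,"ay":0,"az":-0.112},{"gripper":8.5,"x":1.6,"y":-2.74,"z":0,"ax":0,"ay":0,"az":-0.112},{"gripper":8.5,"x":1.6,"y":-2.74,"z":0,"ax":0,"ay":0,"az":-0.112},{"gripper":8.5,"x":1.6,"y":-2.74,"z":0,"ax":0,"ay":0,"az":-0.112},{"gripper":8.5,"x":1.6,"y":-2.74,"z":0,"ax":0,"ay":0,"az":-0.112},{"gripper":8.5,"x":1.6,"y":-2.74,"z":0,"ax":0,"ay":0,"az":-0.112},{"gripper":8.5,"x":1.6,"y":-2.74,"z":0,"ax":0,"ay":0,"az":-0.112},{"gripper":8.5,"x":1.6,"y":-2.74,"z":0,"ax":0,"ay":0,"az":0},{"gripper":8.5,"x":1.6,"y":-2.74,"z":0,"ax":0,"ay":0,"az":0},{"gripper":8.5,"x":1.6,"y":-2.74,"z":0,"ax":0,"ay":0,"az":0},{"gripper":8.5,"x":1.6,"y":-2.74,"z":0,"ax":0,"ay":0,"az":0},{"gripper":8.5,"x":1.6,"y":-2.74,"z":0,"ax":0,"ay":0,"az":0},{"gripper":8.5,"x":1.6,"y":-2.74,"z":0,"ax":0,"ay":0,"az":0},{"gripper":8.5,"x":1.6,"y":-2.74,"z":0,"ax":0,"ay":0,"az":0},{"gripper":8.5,"x":1.6,"y":-2.74,"z":0,"ax":0,"ay":0,"az":0},{"gripper":8.5,"x":1.6,"y":-2.74,"z":0,"ax":0,"ay":0,"az":0},{"gripper":8.5,"x":1.6,"y":-2.74,"z":0,"ax":0,"ay":0,"az":0},{"gripper":5.5,"x":1.6,"y":-2.74,"z":0,"ax":0,"ay":0,"az":0},{"gripper":5.5,"x":1.6,"y":-2.74,"z":0,"ax":0,"ay":0,"az":0}]'
python3 -m handwheel '[{"gripper":5.5,"x":0,"y":0,"z":0,"ax":0,"ay":0,"az":0},{"gripper":5.5,"x":0,"y":0,"z":0,"ax":0,"ay":0,"az":0}]'
python3 - <<'E'
from h import *
st(); snap('wrist','w1')
E
```

```text
time: 1.87
ee_pos: [600.6, 9.3, 231.2]
ee_rot: [-2.18, 1.57, 2.742]
contact_force: [0.3, 0.9, 0.3]
finger_gap: 0.741
time: 2.03
ee_pos: [600.5, 8.4, 230.7]
ee_rot: [-0.911, 1.57, -2.276]
contact_force: [0.1, 1.2, -0.5]
finger_gap: 0.644
t 2.03 tcp [600.5   8.4 230.7] jaw 0.206 app [-0.001 -0.001 -1.   ] F [ 0.08  1.2  -0.46] gap 0.644 q [-0.13  0.47  0.11  1.57 -0.06  1.11  0.2 ]
```

View pics/w1.png

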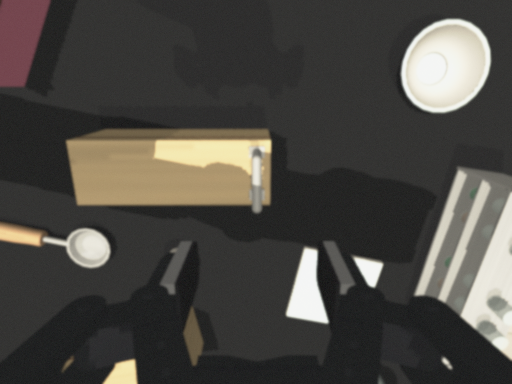

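The wrist view shows the far case with its bar from (257,150) to (257,209), aligned across the jaws. I'll check the bar position from this view.

```bash
python3 - <<'E'
from h import *
w=load('w1')
for q in[(257,150),(257,209),(77,205),(68,140),(271,205),(270,139)]: print(q,onz(w,*q,116),onz(w,*q,80))
print(proj(w,(600,9.5,116)))
E
```

```text
(257, 150) [594.   37.6 116. ] [595.3  31.   80. ]
(257, 209) [604.  -10.6 116. ] [606.8 -24.   80. ]
(77, 205) [458.1 -37.4 116. ] [440.5 -54.5  80. ]
(68, 140) [448.9  15.4 116. ] [430.    5.7  80. ]
(271, 205) [614.6  -4.9 116. ] [618.8 -17.4  80. ]
(270, 139) [602.1  48.1 116. ] [604.6  42.9  80. ]
(np.float64(257.2), np.float64(185.2))
```

```bash
python3 -m handwheel '[{"gripper":5.5,"x":-0.05,"y":0.2,"z":-2.5,"ax":0,"ay":0,"az":0},{"gripper":5.5,"x":0,"y":0,"z":-2.5,"ax":0,"ay":0,"az":0},{"gripper":5.5,"x":0,"y":0,"z":-2.5,"ax":0,"ay":0,"az":0},{"gripper":5.5,"x":0,"y":0,"z":-2,"ax":0,"ay":0,"az":0},{"gripper":5.5,"x":0,"y":0,"z":-1.8,"ax":0,"ay":0,"az":0},{"gripper":5.5,"x":0,"y":0,"z":-1.2,"ax":0,"ay":0,"az":0},{"gripper":5.5,"x":0,"y":0,"z":-0.8,"ax":0,"ay":0,"az":0},{"gripper":5.5,"x":0,"y":0,"z":0,"ax":0,"ay":0,"az":0},{"gripper":5.5,"x":0,"y":0,"z":0,"ax":0,"ay":0,"az":0}]'
python3 - <<'E'
from h import *
st(); snap('wrist','w2'); snap('side','s2')
E
```

```text
time: 2.83
ee_pos: [599.5, 13.7, 98.5]
ee_rot: [-2.746, 1.57, 2.177]
contact_force: [0.4, 0.7, 0.2]
finger_gap: 0.644
t 2.83 tcp [599.5  13.7  98.5] jaw 0.211 app [-0.  0. -1.] F [0.42 0.69 0.15] gap 0.644 q [-0.12  0.6   0.09  1.74 -0.07  0.8   0.22]
```

View pics/w2.png

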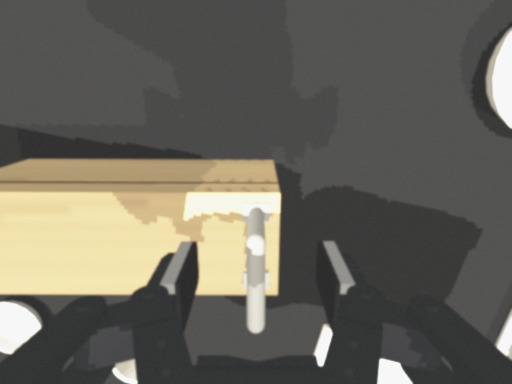

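View pics/s2.png

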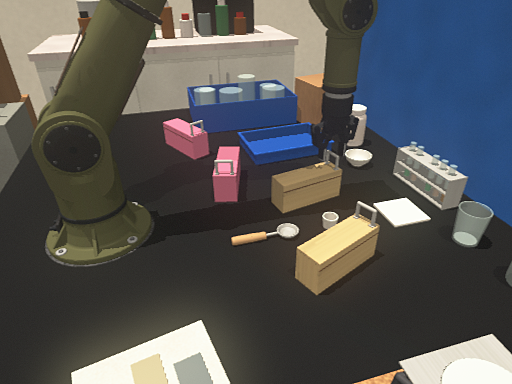

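```bash
python3 - <<'E'
from h import *
w=load('w2')
for q in[(255,238),(257,330)]: print(q,onz(w,*q,118))
st()
E
```

```text
(255, 238) [594.4  31.8 118. ]
(257, 330) [604.7 -12.3 118. ]
t 2.93 tcp [600.2  13.2  99.3] jaw 0.211 app [ 0.002  0.    -1.   ] F [ 0.92 -0.57 -0.75] gap 0.641 q [-0.12  0.6   0.09  1.74 -0.07  0.8   0.22]
```

The bar centre is at (599.6, 9.8). I'll shift 3 mm in -y and close on it.

```bash
python3 -m handwheel '[{"gripper":5.5,"x":0,"y":-0.3,"z":-0.1,"ax":0,"ay":0,"az":0},{"gripper":0,"x":0,"y":0,"z":0,"ax":0,"ay":0,"az":0},{"gripper":0,"x":0,"y":0,"z":0,"ax":0,"ay":0,"az":0},{"gripper":0,"x":0,"y":0,"z":0,"ax":0,"ay":0,"az":0},{"gripper":0,"x":0,"y":0,"z":0,"ax":0,"ay":0,"az":0},{"gripper":0,"x":0,"y":0,"z":0,"ax":0,"ay":0,"az":0},{"gripper":0,"x":0,"y":0,"z":0,"ax":0,"ay":0,"az":0},{"gripper":0,"x":0,"y":0,"z":0,"ax":0,"ay":0,"az":0},{"gripper":0,"x":0,"y":0,"z":0,"ax":0,"ay":0,"az":0},{"gripper":0,"x":0,"y":0,"z":0,"ax":0,"ay":0,"az":0}]'
python3 - <<'E'
from h import *
for i in range(2): snap('wrist','w3');st()
E
```

```text
time: 3.77
ee_pos: [599.8, 9.7, 97.5]
ee_rot: [1.323, 1.57, -0.038]
contact_force: [-0.4, -0.8, 4.4]
finger_gap: 0.067
t 3.82 tcp [599.8   9.6  97.5] jaw 0.21 app [ 0. -0. -1.] F [-0.62 -1.05  5.36] gap 0.067 q [-0.11  0.6   0.09  1.74 -0.07  0.8   0.22]
t 3.87 tcp [599.8   9.7  97.5] jaw 0.21 app [ 0.  0. -1.] F [-1.2  -0.43  5.78] gap 0.068 q [-0.11  0.6   0.09  1.74 -0.07  0.8   0.22]
```

View pics/w3.png

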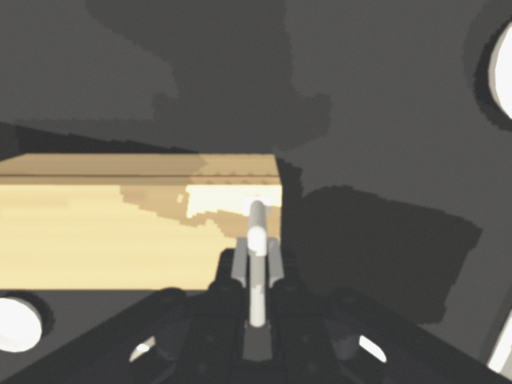

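The bar is between the pads. Next I'll lift 15 mm along the pivot arc, moving back about 7.5 mm along the case, and hold.

```bash
python3 -m handwheel '[{"gripper":0,"x":-0.1,"y":-0.02,"z":0.25,"ax":0,"ay":0,"az":0},{"gripper":0,"x":-0.1,"y":-0.02,"z":0.25,"ax":0,"ay":0,"az":0},{"gripper":0,"x":-0.12,"y":-0.03,"z":0.25,"ax":0,"ay":0,"az":0},{"gripper":0,"x":-0.13,"y":-0.03,"z":0.25,"ax":0,"ay":0,"az":0},{"gripper":0,"x":-0.13,"y":-0.03,"z":0.25,"ax":0,"ay":0,"az":0},{"gripper":0,"x":-0.13,"y":-0.03,"z":0.25,"ax":0,"ay":0,"az":0},{"gripper":0,"x":0,"y":0,"z":0,"ax":0,"ay":0,"az":0},{"gripper":0,"x":0,"y":0,"z":0,"ax":0,"ay":0,"az":0},{"gripper":0,"x":0,"y":0,"z":0,"ax":0,"ay":0,"az":0},{"gripper":0,"x":0,"y":0,"z":0,"ax":0,"ay":0,"az":0},{"gripper":0,"x":0,"y":0,"z":0,"ax":0,"ay":0,"az":0},{"gripper":0,"x":0,"y":0,"z":0,"ax":0,"ay":0,"az":0}]'
python3 - <<'E'
from h import *
for i in range(8): snap('side','s4');st()
snap('wrist','w4')
F=[]
E
```

```text
time: 4.87
ee_pos: [592.6, 8.1, 112.2]
ee_rot: [-1.556, 1.571, -2.917]
contact_force: [0.1, -0.1, -1.5]
finger_gap: 0.067
t 4.92 tcp [592.5   8.1 112.2] jaw 0.21 app [-0. -0. -1.] F [ 0.04  0.13 -1.13] gap 0.067 q [-0.12  0.57  0.09  1.75 -0.07  0.82  0.22]
t 4.97 tcp [592.6   8.1 112.2] jaw 0.21 app [-0. -0. -1.] F [ 0.69 -0.14 -1.01] gap 0.067 q [-0.12  0.57  0.09  1.75 -0.07  0.82  0.22]
t 5.02 tcp [592.5   8.1 112.2] jaw 0.21 app [-0. -0. -1.] F [-1.3  -0.08 -2.07] gap 0.069 q [-0.12  0.57  0.09  1.75 -0.07  0.82  0.22]
t 5.07 tcp [592.6   8.1 112.2] jaw 0.21 app [-0.  0. -1.] F [ 0.65  0.07 -1.38] gap 0.07 q [-0.12  0.57  0.09  1.75 -0.07  0.82  0.22]
t 5.12 tcp [592.6   8.1 112.2] jaw 0.21 app [-0. -0. -1.] F [ 0.07  0.7  -1.51] gap 0.063 q [-0.12  0.57  0.09  1.75 -0.07  0.82  0.22]
t 5.17 tcp [592.5   8.1 112.2] jaw 0.21 app [-0. -0. -1.] F [-0.15 -0.11 -1.46] gap 0.071 q [-0.12  0.57  0.09  1.75 -0.07  0.82  0.22]
t 5.22 tcp [592.6   8.1 112.2] jaw 0.21 app [-0.  0. -1.] F [-0.33  0.61 -1.2 ] gap 0.069 q [-0.12  0.57  0.09  1.75 -0.07  0.82  0.22]
t 5.27 tcp [592.6   8.1 112.3] jaw 0.21 app [-0.  0. -1.] F [-1.06 -0.24 -1.51] gap 0.068 q [-0.12  0.57  0.09  1.75 -0.07  0.82  0.22]
```

View pics/s4.png

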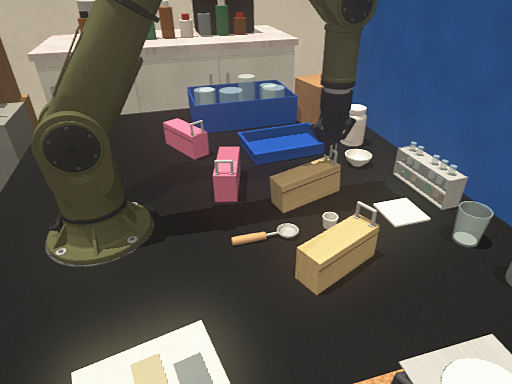

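```bash
python3 - <<'E'
from h import *
b=load('s4')['image'][:,:,::-1];a=load('s2')['image'][:,:,::-1]
cv2.imwrite('pics/c4.png',np.hstack([cv2.resize(i[140:220,260:355],None,fx=4,fy=4,interpolation=cv2.INTER_CUBIC) for i in (a,b)]))
E
```

```text
(no output)
```

View pics/c4.png

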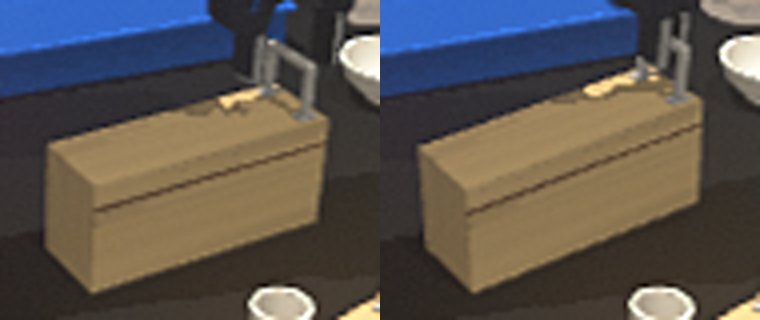

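View pics/w4.png

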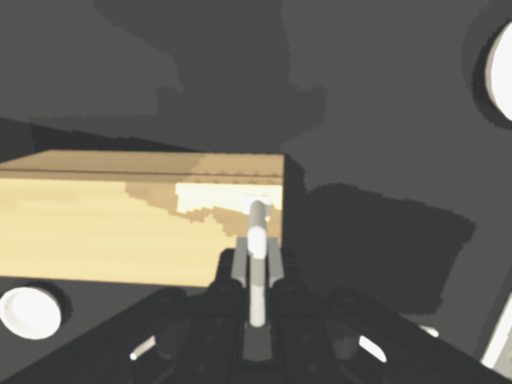

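In the side crop (right panel) the handle end is clearly raised and the far bottom corner hasn't moved. The pull is about 1.4 N, so this case is **empty**. I'll set it back along the same arc and release it.

```bash
python3 -m handwheel '[{"gripper":0,"x":0.13,"y":0.03,"z":-0.25,"ax":0,"ay":0,"az":0},{"gripper":0,"x":0.13,"y":0.03,"z":-0.25,"ax":0,"ay":0,"az":0},{"gripper":0,"x":0.13,"y":0.03,"z":-0.25,"ax":0,"ay":0,"az":0},{"gripper":0,"x":0.12,"y":0.03,"z":-0.25,"ax":0,"ay":0,"az":0},{"gripper":0,"x":0.1,"y":0.02,"z":-0.25,"ax":0,"ay":0,"az":0},{"gripper":0,"x":0.1,"y":0.02,"z":-0.22,"ax":0,"ay":0,"az":0},{"gripper":0,"x":0,"y":0,"z":0,"ax":0,"ay":0,"az":0},{"gripper":0,"x":0,"y":0,"z":0,"ax":0,"ay":0,"az":0},{"gripper":5.5,"x":0,"y":0,"z":0,"ax":0,"ay":0,"az":0},{"gripper":5.5,"x":0,"y":0,"z":0,"ax":0,"ay":0,"az":0},{"gripper":5.5,"x":0,"y":0,"z":0,"ax":0,"ay":0,"az":0},{"gripper":5.5,"x":0,"y":0,"z":0,"ax":0,"ay":0,"az":0},{"gripper":5.5,"x":0,"y":0,"z":0,"ax":0,"ay":0,"az":0},{"gripper":5.5,"x":0,"y":0,"z":0,"ax":0,"ay":0,"az":0}]'
python3 - <<'E'
from h import *
st();f=snap('wrist','w5')
E
```

```text
time: 6.48
ee_pos: [599.6, 9.7, 97.6]
ee_rot: [-1.428, 1.571, -2.789]
contact_force: [-0.6, -0.5, 0.3]
finger_gap: 0.64
t 6.48 tcp [599.6   9.7  97.6] jaw 0.21 app [-0. -0. -1.] F [-0.56 -0.47  0.31] gap 0.64 q [-0.11  0.6   0.09  1.74 -0.07  0.8   0.22]
```

View pics/w5.png

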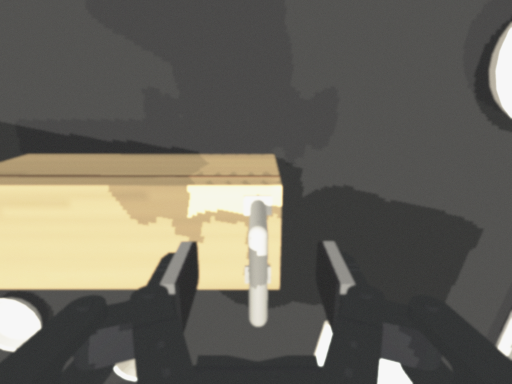

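The case is back with its edges at the same pixels as before the lift (right edge about 280, bottom edge about 290), and the bar is free. I'll rise and check clearances around the other case.

```bash
python3 -m handwheel '[{"gripper":5.5,"x":0,"y":0,"z":1.5,"ax":0,"ay":0,"az":0},{"gripper":5.5,"x":0,"y":0,"z":2.5,"ax":0,"ay":0,"az":0},{"gripper":5.5,"x":0,"y":0,"z":3,"ax":0,"ay":0,"az":0},{"gripper":8.5,"x":0,"y":0,"z":3,"ax":0,"ay":0,"az":0},{"gripper":8.5,"x":-0.94,"y":-2.3,"z":2,"ax":0,"ay":0,"az":-0.115},{"gripper":8.5,"x":-0.94,"y":-2.3,"z":0.5,"ax":0,"ay":0,"az":-0.115},{"gripper":8.5,"x":-0.94,"y":-2.3,"z":0,"ax":0,"ay":0,"az":-0.115},{"gripper":8.5,"x":-0.94,"y":-2.3,"z":0,"ax":0,"ay":0,"az":-0.115},{"gripper":8.5,"x":-0.94,"y":-2.3,"z":0,"ax":0,"ay":0,"az":-0.115},{"gripper":8.5,"x":-0.94,"y":-2.3,"z":0,"ax":0,"ay":0,"az":-0.115},{"gripper":8.5,"x":-0.94,"y":-2.3,"z":0,"ax":0,"ay":0,"az":-0.115},{"gripper":8.5,"x":-0.94,"y":-2.3,"z":0,"ax":0,"ay":0,"az":-0.115},{"gripper":8.5,"x":-0.94,"y":-2.3,"z":0,"ax":0,"ay":0,"az":-0.115},{"gripper":8.5,"x":-0.94,"y":-2.3,"z":0,"ax":0,"ay":0,"az":-0.115},{"gripper":8.5,"x":-0.94,"y":-2.3,"z":0,"ax":0,"ay":0,"az":-0.115},{"gripper":8.5,"x":-0.94,"y":-2.3,"z":0,"ax":0,"ay":0,"az":-0.115},{"gripper":8.5,"x":0,"y":0,"z":0,"ax":0,"ay":0,"az":0},{"gripper":8.5,"x":0,"y":0,"z":0,"ax":0,"ay":0,"az":0}]'
python3 - <<'E'
from h import *
st();snap('wrist','w6');snap('side','s6');snap('scene','sc6')
s=load('scene0');d=load('side0')
print('cup',onz(s,243,255,0),onz(d,330,227,0),'scoop',onz(s,215,230,15),onz(s,188,207,15))
E
```

```text
time: 8.03
ee_pos: [486.1, -267.7, 222.7]
ee_rot: [0.873, 1.57, -1.87]
contact_force: [0.5, -0.0, 0.0]
finger_gap: 0.995
t 8.03 tcp [ 486.1 -267.7  222.7] jaw -1.172 app [-0.    -0.001 -1.   ] F [ 0.51 -0.03  0.03] gap 0.995 q [ 0.12  0.44  0.51  1.71 -0.24  1.06 -0.46]
cup [ 536.8 -142.5    0. ] [ 534.1 -144.7    0. ] scoop [ 427.9 -143.1   15. ] [ 303.5 -137.5   15. ]
```

View pics/w6.png

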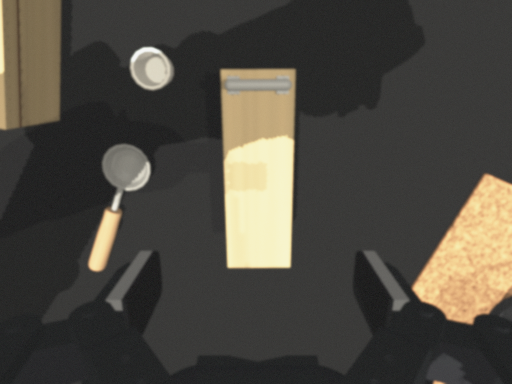

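View pics/s6.png

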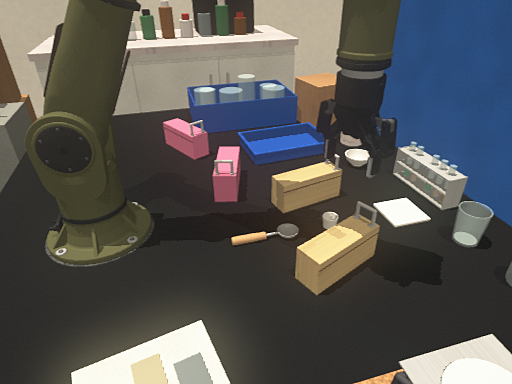

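```bash
python3 - <<'E'
from h import *
w=load('w6')
c=np.array([onz(w,*q,80) for q in[(221,70),(295,69),(291.5,267),(227.5,267.5)]]);print(c.tolist(),c.mean(0))
v=c[0]+c[1]-c[2]-c[3];print(np.arctan2(v[1],v[0]),np.linalg.norm(v)/2)
print('bar',onz(w,228,85,116),onz(w,290,85,116))
st()
E
```

```text
[[556.5, -205.3, 80.0], [580.3, -260.2, 80.0], [414.8, -332.6, 80.0], [390.3, -275.6, 80.0]] [ 485.475 -268.425   80.   ]
0.40627360358741166 180.54651755157172
bar [ 548.9 -217.5  116. ] [ 566.1 -258.4  116. ]
t 8.18 tcp [ 487.5 -265.1  222.4] jaw -1.167 app [ 0.     0.001 -1.   ] F [0.43 0.45 0.12] gap 0.995 q [ 0.12  0.44  0.51  1.71 -0.24  1.06 -0.46]
```

The wrist view puts the case centre at (485.5, -268.4) with yaw 0.406 and length 180.5 mm, which matches the given size. The jaws line up across its width and the surroundings are clear. I'll go down to z = 32.

```bash
python3 -m handwheel '[{"gripper":8.5,"x":-0.1,"y":-0.15,"z":-2.5,"ax":0,"ay":0,"az":0},{"gripper":8.5,"x":0,"y":0,"z":-2.5,"ax":0,"ay":0,"az":0},{"gripper":8.5,"x":0,"y":0,"z":-2.5,"ax":0,"ay":0,"az":0},{"gripper":8.5,"x":0,"y":0,"z":-2.5,"ax":0,"ay":0,"az":0},{"gripper":8.5,"x":0,"y":0,"z":-2,"ax":0,"ay":0,"az":0},{"gripper":8.5,"x":0,"y":0,"z":-0.5,"ax":0,"ay":0,"az":0},{"gripper":8.5,"x":0,"y":0,"z":0,"ax":0,"ay":0,"az":0},{"gripper":8.5,"x":0,"y":0,"z":0,"ax":0,"ay":0,"az":0}]'
python3 - <<'E'
from h import *
st();f=snap('wrist','w7')
E
```

```text
time: 8.85
ee_pos: [486.5, -267.6, 98.2]
ee_rot: [2.599, 1.57, -0.141]
contact_force: [0.2, 0.2, 0.3]
finger_gap: 0.998
t 8.85 tcp [ 486.5 -267.6   98.2] jaw -1.169 app [ 0. -0. -1.] F [0.18 0.17 0.29] gap 0.998 q [ 0.18  0.58  0.44  1.87 -0.34  0.77 -0.37]
```

View pics/w7.png

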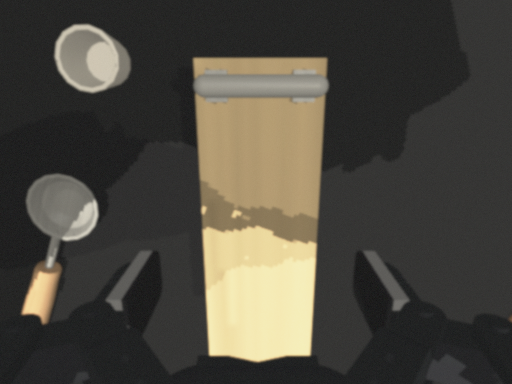

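The fingers straddle the case evenly (finger edges at columns 162 and 355, case midline at 259) and the scoop is clear. I'll descend the rest of the way and grip.

```bash
python3 -m handwheel '[{"gripper":8.5,"x":0,"y":0,"z":-1.8,"ax":0,"ay":0,"az":0},{"gripper":8.5,"x":0,"y":0,"z":-1.8,"ax":0,"ay":0,"az":0},{"gripper":8.5,"x":0,"y":0,"z":-1.6,"ax":0,"ay":0,"az":0},{"gripper":8.5,"x":0,"y":0,"z":-1,"ax":0,"ay":0,"az":0},{"gripper":8.5,"x":0,"y":0,"z":-0.4,"ax":0,"ay":0,"az":0},{"gripper":8.5,"x":0,"y":0,"z":0,"ax":0,"ay":0,"az":0},{"gripper":5,"x":0,"y":0,"z":0,"ax":0,"ay":0,"az":0},{"gripper":5,"x":0,"y":0,"z":0,"ax":0,"ay":0,"az":0},{"gripper":4,"x":0,"y":0,"z":0,"ax":0,"ay":0,"az":0},{"gripper":4,"x":0,"y":0,"z":0,"ax":0,"ay":0,"az":0},{"gripper":4,"x":0,"y":0,"z":0,"ax":0,"ay":0,"az":0},{"gripper":4,"x":0,"y":0,"z":0,"ax":0,"ay":0,"az":0},{"gripper":4,"x":0,"y":0,"z":0,"ax":0,"ay":0,"az":0}]'
python3 - <<'E'
from h import *
st();f=snap('wrist','w8')
E
```

```text
time: 9.98
ee_pos: [486.6, -268.5, 32.9]
ee_rot: [2.261, 1.568, -0.48]
contact_force: [-0.7, -0.4, 6.5]
finger_gap: 0.696
t 9.98 tcp [ 486.6 -268.5   32.9] jaw -1.17 app [ 0.002 -0.001 -1.   ] F [-0.66 -0.44  6.47] gap 0.696 q [ 0.22  0.67  0.38  1.92 -0.4   0.62 -0.31]
```

View pics/w8.png

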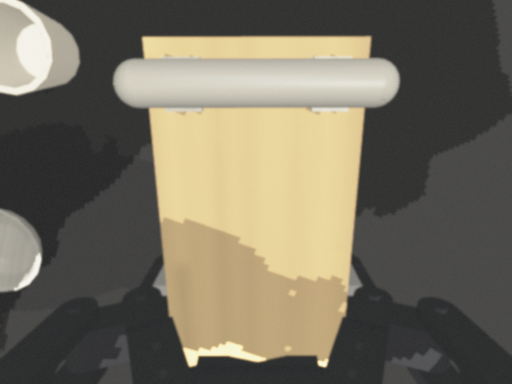

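It's gripped: the opening is 0.696, about 59 mm. A slow lift will confirm the weight.

```bash
python3 -m handwheel '[{"gripper":4,"x":0,"y":0,"z":0.4,"ax":0,"ay":0,"az":0},{"gripper":4,"x":0,"y":0,"z":0.8,"ax":0,"ay":0,"az":0},{"gripper":4,"x":0,"y":0,"z":0.8,"ax":0,"ay":0,"az":0},{"gripper":4,"x":0,"y":0,"z":0.5,"ax":0,"ay":0,"az":0},{"gripper":4,"x":0,"y":0,"z":0,"ax":0,"ay":0,"az":0},{"gripper":4,"x":0,"y":0,"z":0,"ax":0,"ay":0,"az":0},{"gripper":4,"x":0,"y":0,"z":0,"ax":0,"ay":0,"az":0}]'
python3 - <<'E'
from h import *
f=snap('side','s9');st();print(robot.get_state()['torque'])
E
```

```text
time: 10.62
ee_pos: [485.7, -267.6, 56.4]
ee_rot: [-1.229, 1.57, 2.314]
contact_force: [-0.4, 0.9, -7.3]
finger_gap: 0.696
t 10.67 tcp [ 485.6 -267.6   56.3] jaw -1.17 app [-0.001  0.    -1.   ] F [-0.2   0.09 -6.74] gap 0.694 q [ 0.2   0.64  0.4   1.9  -0.38  0.68 -0.33]
[-0.03294475 -0.01464913  0.00739205]
```

View pics/s9.png

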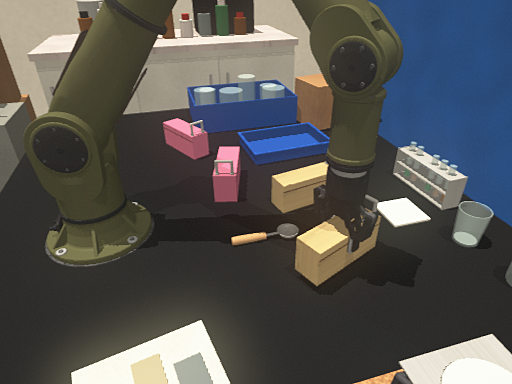

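The wrist carries about 7 N, so this one is full, and the case hangs level. I'll raise it well clear of the other handle and carry it toward the tray.

```bash
python3 -m handwheel '[{"gripper":4,"x":0,"y":0,"z":1.5,"ax":0,"ay":0,"az":0},{"gripper":4,"x":0,"y":0,"z":2.5,"ax":0,"ay":0,"az":0},{"gripper":4,"x":0,"y":0,"z":2.5,"ax":0,"ay":0,"az":0},{"gripper":4,"x":0,"y":0,"z":2.5,"ax":0,"ay":0,"az":0},{"gripper":4,"x":0,"y":0,"z":2.5,"ax":0,"ay":0,"az":0},{"gripper":4,"x":0,"y":0,"z":2.5,"ax":0,"ay":0,"az":0},{"gripper":4,"x":0.2,"y":1,"z":1.5,"ax":0,"ay":0,"az":0},{"gripper":4,"x":0.3,"y":2,"z":0,"ax":0,"ay":0,"az":0},{"gripper":4,"x":0.4,"y":2.5,"z":0,"ax":0,"ay":0,"az":0},{"gripper":4,"x":0.4,"y":2.5,"z":0,"ax":0,"ay":0,"az":-0.03},{"gripper":4,"x":0.4,"y":2.5,"z":0,"ax":0,"ay":0,"az":-0.03},{"gripper":4,"x":0.4,"y":2.5,"z":0,"ax":0,"ay":0,"az":-0.03},{"gripper":4,"x":0.4,"y":2.5,"z":0,"ax":0,"ay":0,"az":-0.03},{"gripper":4,"x":0.4,"y":2.5,"z":0,"ax":0,"ay":0,"az":-0.03},{"gripper":4,"x":0.4,"y":2.5,"z":0,"ax":0,"ay":0,"az":-0.03},{"gripper":4,"x":0.4,"y":2.5,"z":0,"ax":0,"ay":0,"az":-0.03},{"gripper":4,"x":0.4,"y":2.5,"z":0,"ax":0,"ay":0,"az":-0.03},{"gripper":4,"x":0.4,"y":2.5,"z":0,"ax":0,"ay":0,"az":-0.03},{"gripper":4,"x":0.4,"y":2.5,"z":0,"ax":0,"ay":0,"az":-0.03},{"gripper":4,"x":0.4,"y":2.5,"z":0,"ax":0,"ay":0,"az":-0.03}]'
python3 -c "
from h import *
st()"
```

```text
time: 12.33
ee_pos: [538.4, 63.4, 211.1]
ee_rot: [-0.045, 1.57, -3.118]
contact_force: [0.0, -1.3, -6.8]
finger_gap: 0.697
t 12.33 tcp [538.4  63.4 211.1] jaw -1.502 app [-0.001 -0.    -1.   ] F [ 0.01 -1.25 -6.82] gap 0.697 q [-0.55  0.45  0.58  1.76 -0.28  1.02 -1.37]
```

```bash
python3 -m handwheel '[{"gripper":4,"x":0.4,"y":2.5,"z":0,"ax":0,"ay":0,"az":0},{"gripper":4,"x":0.4,"y":2.5,"z":0,"ax":0,"ay":0,"az":0},{"gripper":4,"x":0.4,"y":2.5,"z":0,"ax":0,"ay":0,"az":0},{"gripper":4,"x":0.4,"y":2.5,"z":0,"ax":0,"ay":0,"az":0},{"gripper":4,"x":0.4,"y":2.5,"z":0,"ax":0,"ay":0,"az":0},{"gripper":4,"x":0.4,"y":2.5,"z":0,"ax":0,"ay":0,"az":0},{"gripper":4,"x":0.4,"y":2.5,"z":0,"ax":0,"ay":0,"az":0},{"gripper":4,"x":0.4,"y":2.5,"z":0,"ax":0,"ay":0,"az":0},{"gripper":4,"x":0.4,"y":2.5,"z":0,"ax":0,"ay":0,"az":0},{"gripper":4,"x":0.3,"y":2,"z":0,"ax":0,"ay":0,"az":0},{"gripper":4,"x":0,"y":1.2,"z":0,"ax":0,"ay":0,"az":0},{"gripper":4,"x":0,"y":0,"z":0,"ax":0,"ay":0,"az":0},{"gripper":4,"x":0,"y":0,"z":0,"ax":0,"ay":0,"az":0}]'
python3 - <<'E'
from h import *
st();snap('scene','sc10');snap('side','s10')
E
```

```text
time: 13.42
ee_pos: [577.2, 319.1, 210.6]
ee_rot: [0.645, 1.569, -2.425]
contact_force: [1.1, -0.6, -7.3]
finger_gap: 0.696
t 13.42 tcp [577.2 319.1 210.6] jaw -1.499 app [-0.002 -0.001 -1.   ] F [ 1.07 -0.59 -7.34] gap 0.696 q [-0.84  0.63  0.54  1.44 -0.33  1.17 -1.75]
```

View pics/sc10.png

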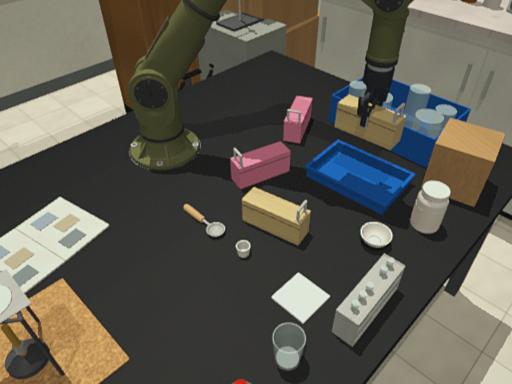

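View pics/s10.png

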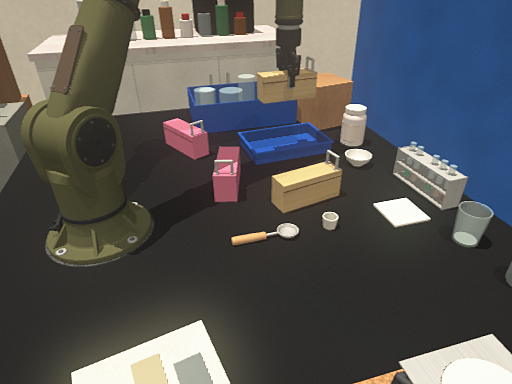

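The case is level and centred over the tray in both views, and the other case stands in its place. Lowering.

```bash
python3 -m handwheel '[{"gripper":4,"x":0,"y":0.1,"z":-1.5,"ax":0,"ay":0,"az":0},{"gripper":4,"x":0,"y":0,"z":-2.5,"ax":0,"ay":0,"az":0},{"gripper":4,"x":0,"y":0,"z":-2.5,"ax":0,"ay":0,"az":0},{"gripper":4,"x":0,"y":0,"z":-2.5,"ax":0,"ay":0,"az":0},{"gripper":4,"x":0,"y":0,"z":-2,"ax":0,"ay":0,"az":0},{"gripper":4,"x":0,"y":0,"z":-1,"ax":0,"ay":0,"az":0},{"gripper":4,"x":0,"y":0,"z":0,"ax":0,"ay":0,"az":0},{"gripper":4,"x":0,"y":0,"z":0,"ax":0,"ay":0,"az":0}]'
python3 - <<'E'
from h import *
st();snap('scene','sc11');snap('side','s11')
a=load('sc11')['image'][:,:,::-1];b=load('s11')['image'][:,:,::-1]
cv2.imwrite('pics/c11.png',np.vstack([cv2.resize(a[70:220,290:430],None,fx=2,fy=2),cv2.resize(b[60:190,220:360],None,fx=2,fy=2)]))
E
```

```text
time: 14.18
ee_pos: [578.3, 319.3, 92.1]
ee_rot: [2.1, 1.57, -0.972]
contact_force: [1.0, 0.3, -6.4]
finger_gap: 0.699
t 14.18 tcp [578.3 319.3  92.1] jaw -1.501 app [ 0. -0. -1.] F [ 1.04  0.32 -6.37] gap 0.699 q [-0.82  0.73  0.49  1.58 -0.4   0.93 -1.69]
```

View pics/c11.png

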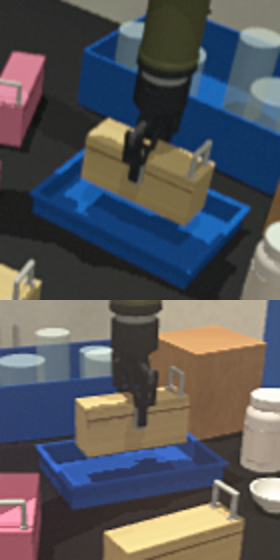

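Both crops show the case above the inside of the tray, clear of every wall. Continuing down to about 3 mm above the floor.

```bash
python3 -m handwheel '[{"gripper":4,"x":0,"y":0.1,"z":-1.5,"ax":0,"ay":0,"az":0},{"gripper":4,"x":0,"y":0,"z":-1.5,"ax":0,"ay":0,"az":0},{"gripper":4,"x":0,"y":0,"z":-1.2,"ax":0,"ay":0,"az":0},{"gripper":4,"x":0,"y":0,"z":-0.7,"ax":0,"ay":0,"az":0},{"gripper":4,"x":0,"y":0,"z":-0.3,"ax":0,"ay":0,"az":0},{"gripper":4,"x":0,"y":0,"z":0,"ax":0,"ay":0,"az":0},{"gripper":4,"x":0,"y":0,"z":0,"ax":0,"ay":0,"az":0}]'
python3 -m handwheel '[{"gripper":4,"x":0,"y":0,"z":-0.1,"ax":0,"ay":0,"az":0},{"gripper":4,"x":0,"y":0,"z":-0.1,"ax":0,"ay":0,"az":0},{"gripper":4,"x":0,"y":0,"z":0,"ax":0,"ay":0,"az":0}]'
```

```text
time: 14.87
ee_pos: [578.4, 321.2, 40.2]
ee_rot: [-2.868, 1.57, 0.345]
contact_force: [-0.5, 0.1, -6.9]
finger_gap: 0.694
time: 15.12
ee_pos: [578.0, 321.3, 37.9]
ee_rot: [-2.556, 1.57, 0.656]
contact_force: [0.7, -0.1, -7.0]
finger_gap: 0.697
```

```bash
python3 -m handwheel '[{"gripper":4,"x":0,"y":0,"z":-0.05,"ax":0,"ay":0,"az":0},{"gripper":4,"x":0,"y":0,"z":-0.05,"ax":0,"ay":0,"az":0},{"gripper":4,"x":0,"y":0,"z":0,"ax":0,"ay":0,"az":0}]'
python3 -m handwheel '[{"gripper":4,"x":0,"y":0,"z":-0.05,"ax":0,"ay":0,"az":0},{"gripper":4,"x":0,"y":0,"z":0,"ax":0,"ay":0,"az":0}]'
```

```text
time: 15.37
ee_pos: [578.0, 321.2, 36.9]
ee_rot: [-2.358, 1.57, 0.854]
contact_force: [-1.2, -0.3, -3.3]
finger_gap: 0.692
time: 15.53
ee_pos: [578.0, 321.2, 36.9]
ee_rot: [-2.274, 1.57, 0.938]
contact_force: [-3.3, -0.7, 3.2]
finger_gap: 0.693
```

The case has touched down: the load fell from -7 N to +3 N. I'll release and rise.

```bash
python3 -m handwheel '[{"gripper":8.5,"x":0,"y":0,"z":0,"ax":0,"ay":0,"az":0},{"gripper":8.5,"x":0,"y":0,"z":0,"ax":0,"ay":0,"az":0},{"gripper":8.5,"x":0,"y":0,"z":0,"ax":0,"ay":0,"az":0},{"gripper":8.5,"x":0,"y":0,"z":0,"ax":0,"ay":0,"az":0},{"gripper":8.5,"x":0,"y":0,"z":0,"ax":0,"ay":0,"az":0},{"gripper":8.5,"x":0,"y":0,"z":0,"ax":0,"ay":0,"az":0}]'
python3 - <<'E'
from h import *
st();snap('wrist','w12')
E
```

```text
time: 16.03
ee_pos: [578.0, 321.2, 36.1]
ee_rot: [-2.996, 1.571, 0.217]
contact_force: [-1.1, 0.1, -1.0]
finger_gap: 0.996
t 16.03 tcp [578.  321.2  36.1] jaw -1.5 app [ 0.  0. -1.] F [-1.12  0.11 -1.02] gap 0.996 q [-0.8   0.8   0.45  1.62 -0.44  0.83 -1.66]
```

View pics/w12.png

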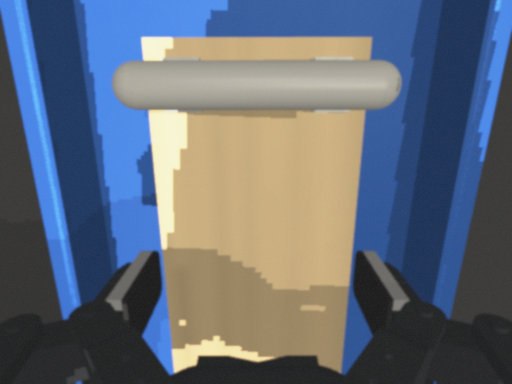

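The case is free of both fingers and inside the tray walls. Rising straight up.

```bash
python3 -m handwheel '[{"gripper":8.5,"x":0,"y":0,"z":1,"ax":0,"ay":0,"az":0},{"gripper":8.5,"x":0,"y":0,"z":2,"ax":0,"ay":0,"az":0},{"gripper":8.5,"x":0,"y":0,"z":2.5,"ax":0,"ay":0,"az":0},{"gripper":8.5,"x":0,"y":0,"z":3,"ax":0,"ay":0,"az":0},{"gripper":8.5,"x":0,"y":0,"z":3,"ax":0,"ay":0,"az":0},{"gripper":8.5,"x":0,"y":0,"z":3,"ax":0,"ay":0,"az":0},{"gripper":8.5,"x":0,"y":0,"z":3,"ax":0,"ay":0,"az":0},{"gripper":8.5,"x":0,"y":0,"z":3,"ax":0,"ay":0,"az":0},{"gripper":8.5,"x":0,"y":0,"z":0,"ax":0,"ay":0,"az":0},{"gripper":8.5,"x":0,"y":0,"z":0,"ax":0,"ay":0,"az":0}]'
python3 - <<'E'
from h import *
st();snap('scene','sc13');snap('side','s13');snap('wrist','w13')
w=load('w13')
d0=load('scene0')['image'].astype(int);d1=load('sc13')['image'].astype(int)
print('diff around case F',abs(d0-d1)[185:245,240:312].mean(), np.abs(d0-d1)[185:245,240:312].max())
E
```

```text
time: 16.92
ee_pos: [578.8, 321.2, 244.0]
ee_rot: [-2.701, 1.566, 0.511]
contact_force: [-0.2, -0.2, -0.3]
finger_gap: 0.995
t 16.92 tcp [578.8 321.2 244. ] jaw -1.5 app [ 0.004  0.002 -1.   ] F [-0.15 -0.24 -0.3 ] gap 0.995 q [-0.84  0.6   0.55  1.38 -0.32  1.24 -1.77]
diff around case F 2.272608024691358 40
```

View pics/sc13.png

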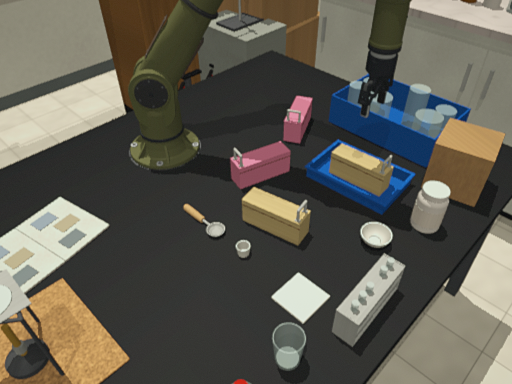

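View pics/w13.png

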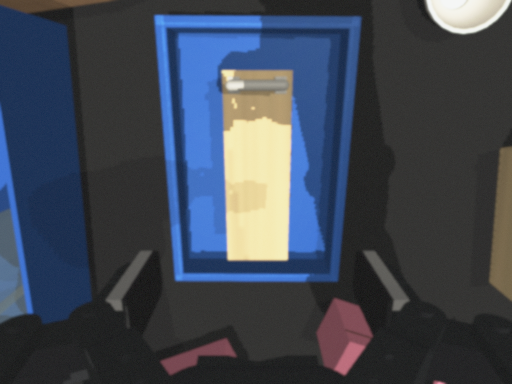

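View pics/s13.png

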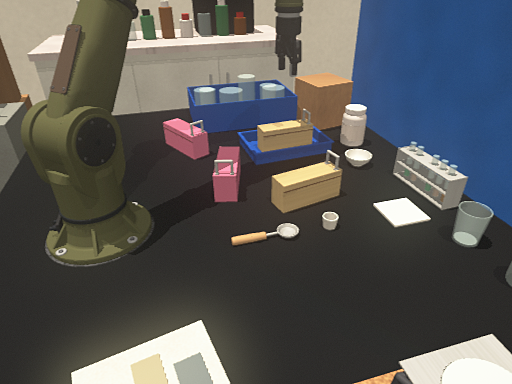

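The full case lies flat inside the tray, at (222–292, 70–262) in the wrist view. The empty case is unmoved at (276,216) in the scene view, and the gripper is clear of everything. Handing in.

```bash
python3 -c "
from h import *
robot.job_done(); st()"
```

```text
the job is handed in; nothing more can be done
the job is handed in; nothing more can be done
```

The full case is now flat inside the shallow tray, the empty one is standing where it was, and the job is handed in. It took about 17 s of the 58 s.

- **Finding the full case:** I lifted the case nearer the tray by its handle about 15 mm, with its far end still on the bench, and held it for about a second. It pulled about 1.4 N, so it is the empty one, and I set it back along the same arc. That is near the top of the empty range (0.8–1.5 N), but well below a full case (2.9 N or more).
- **Moving the full case:** I gripped the other case across its body. It weighed about 7 N when lifted, which confirmed it was full. I carried it level and lowered it in small steps until the floor took its weight (-7 N to +3 N), then released it.
- **Last checks:** The final pictures show the full case inside all four tray walls. The empty case shows no visible movement from the first picture. The gripper was open and clear, with about 0.4 N on the wrist.
- **Failed or disagreeing checks:** My first move was refused for missing keys, and nothing moved. TCP readings while the arm was settling wandered by up to about 3 mm, so I corrected 3 mm in y before closing on the handle.

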